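# Load a lacquered wheel cap into the UV curing box

## Robot

A 6-joint arm with a two-finger parallel gripper is mounted at the origin on the work surface. World frame = base frame: x ahead of the robot, y to its left, z up, the work surface at z = 0. Lengths are in m, angles in rad, forces in N, time in s.
With the tool pointing down it reaches from about 0.275 to 0.85 m from the base axis. Payload 5.2 kg.
Tool frame: the origin (TCP) lies between the finger pads; the fingertips stand manip.tips_ahead ahead of it and the grasp point (between the pads) lies 3 mm ahead of it (manip.tips_ahead is the distance from the TCP to the fingertips, in m); z points along the fingers, y is the line along which they close (so a half turn about z gives the same grasp; the last joint's range is limited). The gripper opens to 85 mm and grips with 20 to 120 N. Pads are 22 mm wide; open, the fingers measure 114 mm over their backs; the gripper's body (76 mm by 85 mm) begins 54 mm behind the grasp point. The pads swing forward as they close: fully open they stand 13 mm farther back than shut.
Start: joints at [0.935, 0.259, 1.535, -0, 1.348, -0.203], TCP at [0.231, 0.499, 0.253] pointing down, gripper open.
Joint ranges: [-3.14, 3.14], [-0.91, 2.08], [0.19, 2.58], [-1.22, 4.36], [0.22, 2.71], [-3.12, 3.12]. Speed limits (rad/s): [2.57, 2.57, 3.14, 3.14, 3.14, 3.14].

## Interface

Orientations are given as a unit quaternion [x, y, z, w].
In Python, from workcell import manip gives the robot as it stands. The module is installed in compiled form; this text tells all that it offers.
- The arm moves only by the tool send_rows, never from a script. Its arguments are lists of equal length, an entry for each row: "claw": the closure, from 0 (fully open) to 1 (shut); "offset": the shift along the tool's x, y, z in mm, a list of three; "spin": the turn about the tool's z in degrees. In form: {"claw": [claw, ...], "offset": [[dx, dy, dz], ...], "spin": [spin, ...]}. A call has exactly 10 rows; each row shifts and turns the commanded pose from where the row before left it, along the tool's axes as they then stand; what a row does not reach is not made up. A row lasts 1/12 s, in which the tool goes at most 41.7 mm and 7.16 degrees, less where a joint would pass 70% of its speed; a pose out of reach is approached as far as the arm can. A call with a gripper value outside its range is refused whole. The fingers move at their own pace and stop on an object; "grip_force" is the grip in N (left out, the last holds). Time passes only in rows, so rows that do not move let the fingers close, or fill a call up. It gives the time, the measured TCP pose, the force, the opening and the grip force at its end, in the units of the state.
- manip.state(): the state, without advancing time (a new reading comes with each control period).
- manip.grab_frame(name): name is "scene" or "side" or "wrist"; returns (picture, depth): 420x560x3 uint8, red, green, blue; 420x560 float32, m along the optical axis (not along the pixel's ray), 0 where there is no reading.
- manip.calibration(name): a dict with "mtx" (3x3 intrinsics, pixels), "extrinsics" (4x4, takes a point from world to camera coordinates). Camera axes: x right, y up, looking along -z (the intrinsics and any distortion apply to the point x, -y, -z); pixel columns grow to the right and rows downward; lengths in m; the calibration is good to about 2 mm. A picture is of the moment at which its call begins: read the wrist's pose just before it. calibration takes no time and is no camera call; for the wrist camera it gives the pose at the moment of the call.
- manip.sign_off(): hands the job in; it is judged then, once.
The state is a dict: "time": time; "q": joint angles; "qd": joint speeds; "joint_efforts": joint torques, N m; "tool_pos": TCP position; "eef_rot": TCP orientation; "contact_force": force on the tool from outside, world axes, zero at the start; "torque": the same for the moment, N m; "width": opening from 0.0 (shut) to 1.0 (fully open); "grip_force": force on a finger pad.
Only numpy, scipy, OpenCV 4.12 (cv2) and the standard library are available. Lean on these libraries where they do the work, as an engineer would, in place of code of your own. Each camera call takes 0.05 s, during which the arm holds its last target. There are 200 camera calls.

## Task

Put the wheel centre cap with the wet blue lacquer spot into the pocket of the loading carriage, flat, then slide the carriage in through the flap of the UV curing box until its nose rests against the sprung stop inside, so that the flap falls shut behind it. Go in gently: the stop bends if it is rammed or pressed hard (more than about 12 N), and the wet cap must not touch the box or its flap. Leave the other caps and the tools on the cart alone.

Things in the scene. Friction and masses are not known exactly. Their poses are not given: they have to be found in the camera images.
- uvbox: White UV curing box, fixed: aluminium loading bed in front, then a low entry tunnel (local x 0 to 90 mm, 140 wide, top 89 above the table), then the housing (x 90 to 300, 230 wide, 176 high, amber roof window, small beacon and vent stub on top to 206). Origin on the table top under the mouth's middle; local +x is the way in, level; z up.
- bed_end (a point): Middle of the open end of the loading bed, 340 mm in front of the mouth, on the deck. The deck is 20 mm above the table and runs level from here to the back of the box. Two steel guide rails run its whole length: inner faces 51 mm either side of the centre line, tops 12 mm above the deck, 8 mm thick.
- mouth (a point): Middle of the sill of the mouth: on the deck, in the plane of the front end of the tunnel. Mouth 118 mm wide (102 between the rails), from the deck to 56 mm above it, closed by the flap.
- stop_from (a point): Point on the deck 155 mm inside the mouth. Past here, hardly to be seen, an adjustable stop crosses the deck. Its setting is not measured: the rubber buffer's face stands anywhere 0 to 45 mm further in than this point (box x 155 to 200). The buffer is sprung: no preload, 3.5 N per mm, about 16 mm of travel. It meets the carriage's nose.
- flap (a joint): Angle of the orange flap in the mouth: 0 hanging shut, grows as it is pushed inward, up to 1.5 rad; it does not open outward. 100 mm wide, 43 mm long; its lower edge hangs 9 mm above the deck, so the carriage's 6 mm tail lies under it when shut. A weak spring and its weight shut it. Swinging it up resists the carriage by up to about 3 N, most in the first 40 mm.
- flap_hinge (a point): Middle of the flap's hinge line along its top edge, 13 mm inside the mouth and 52 mm above the deck.
- carriage: Loose blue-painted steel loading carriage on the deck between the rails (3 mm play each side), about 0.4 kg, drags with 1 to 4 N. Origin under the pocket's centre; +x to its nose, into the box. Plate 110 mm long (x -55 to 55), 96 wide, 6 thick; a flat tail, 40 wide, 6 thick, runs back to x = -217 with an upright knob near its end. At home only tail and knob stick out.
- nose (a point): Middle of the front edge of the carriage's plate (carriage x = 55 mm, 3 mm above its underside): what meets the stop.
- runner (a point): Top of the left one of two brass wire runners (wire 8 mm thick, at y = 43 and -43 mm of the carriage, tops 36 mm above its underside, sloped at both ends), which lift the flap clear of the cap.
- pocket (a point): Centre of the pocket's seat on top of the plate (6 mm above the carriage's underside); a seated cap has its origin here. Four white pins, 6 mm thick, 9 mm tall with coned tops, at x = +-19.6, y = +-23.4 mm leave 1.5 mm all round the cap. Fingers closing along the carriage's x fit between the pins (gap 40 mm), along y they do not fit well.
- knob_top (a point): Centre of the top of the carriage's black knob, an upright cylinder 22 mm in diameter and 44 mm tall; its top is 50 mm above the carriage's underside, its axis at carriage x = -205 mm. Good to pinch from above and push by.
- cap_wet: Wheel centre cap to be cured: silver disc 52 mm in diameter, 16 mm tall, with a white face and a raised wet blue lacquer spot 30 mm wide. Loose on the table, face up, 50 g; hold it by its rim. Origin at the centre of its underside.
- cap_dry1: Another wheel cap of the same size, with a plain black face; leave alone. Origin at the centre of its underside.
- cap_dry2: Another wheel cap of the same size, with a plain black face; leave alone. Origin at the centre of its underside.
- sander: Round orbital sander standing on its pad, pad 150 mm in diameter, 122 mm high; leave alone. Origin at the centre of its underside.
- disc_box: Open carton 170 x 170 x 50 mm of sanding discs; leave alone. Origin at the centre of its underside.
- sand_block: Blue and black hand sanding block 125 x 68 x 36 mm; leave alone. Origin at the centre of its underside.
- tape_roll: Yellow masking tape roll lying flat, 110 mm in diameter, 36 mm high; leave alone. Origin at the centre of its underside.

How it is judged:
By the outcome, as a careful person would: the job done as asked, in the order asked, and still so for the second after the job is handed in, with the robot touching nothing.
It also fails if it takes over 54 s, if anything falls off the work surface, if the arm or the gripper's body presses on something with over 40 N, if the wrist force passes 120 N, or if a joint passes its speed limit or range.

## Working session

There is one attempt and no reset: what is moved stays moved. The work goes in short steps, Python scripts to look and compute and a tool call to move; the robot and the scene stay as the last step left them, time stands still between calls to the robot, and variables do not carry over. Pictures are saved under pics/ and viewed, at most 10 in all, crops included, and the job is handed in when it is done.

Besides the shell and the picture viewer there is one more tool, called by a JSON object that holds its "name" and its "arguments", one argument or row to a line. send_rows: Moves the arm, as the interface text tells. Its arguments: {"type":"object","properties":{"claw":{"type":"array","items":{"type":"number"}},"offset":{"type":"array","items":{"type":"array","items":{"type":"number"}}},"spin":{"type":"array","items":{"type":"number"}},"grip_force":{"type":"number"}},"required":["claw","offset","spin"]}

```bash
mkdir -p pics; cat > h.py <<'E'
import numpy as np, cv2
from workcell import manip
def grab(n):
    c=manip.calibration(n); p,d=manip.grab_frame(n); return p,d,np.array(c["mtx"]),np.array(c["extrinsics"])
def pts(d,K,E):
    v,u=np.mgrid[:d.shape[0],:d.shape[1]]
    P=np.stack([(u-K[0,2])/K[0,0]*d,-(v-K[1,2])/K[1,1]*d,-d],-1)
    return (P-E[:3,3])@E[:3,:3]
def ray(u,v,K,E,z):
    r=np.array([(u-K[0,2])/K[0,0],-(v-K[1,2])/K[1,1],-1])@E[:3,:3]; o=-E[:3,3]@E[:3,:3]
    return o+r*(z-o[2])/r[2]
def save(n,p): cv2.imwrite(f"pics/{n}.png",p[...,::-1])
E
python3 - <<'E'
from h import *
print(manip.state(),manip.tips_ahead)
for n in("scene","side","wrist"):
    p,d,K,E=grab(n); save(n,p); np.savez(n,p=p,d=d,K=K,E=E); print(n,K.round(1).tolist(),E.round(3).tolist())
a=[cv2.imread(f"pics/{n}.png") for n in("scene","side")]
E
```

```text
{'time': 0.0, 'q': array([ 9.35193087e-01,  2.59360402e-01,  1.53607116e+00, -1.10867110e-05,
        1.34798491e+00, -2.02793985e-01]), 'qd': array([ 0.00061144,  0.00216031, -0.00072269,  0.00078915,  0.00012462,
       -0.00059594]), 'joint_efforts': array([-1.06455147e-03, -4.46029437e+01, -2.90574646e+01, -7.27877486e-04,
        1.18794548e-02, -1.91993212e-05]), 'tool_pos': array([0.23037232, 0.49890282, 0.25247007]), 'eef_rot': array([ 2.14718215e-01,  9.76675615e-01, -8.35148989e-04, -3.66234572e-04]), 'contact_force': array([-0.17874873, -0.37329464, -0.57781158]), 'torque': array([-0.07415181,  0.03619994, -0.01460145]), 'grip_force': 0.0, 'width': 1.000082436836038} 0.022
scene [[401.1, 0.0, 280.6], [0.0, 401.1, 207.3], [0.0, 0.0, 1.0]] [[0.83, 0.557, 0.012, -0.445], [-0.365, 0.527, 0.768, 0.19], [0.421, -0.642, 0.641, -1.309], [0.0, 0.0, 0.0, 1.0]]
side [[403.7, 0.0, 287.4], [0.0, 403.7, 206.5], [0.0, 0.0, 1.0]] [[0.92, -0.391, -0.006, -0.544], [0.263, 0.608, 0.749, -0.156], [-0.289, -0.691, 0.662, -0.98], [0.0, 0.0, 0.0, 1.0]]
wrist [[359.7, 0.0, 281.6], [0.0, 359.7, 211.8], [0.0, 0.0, 1.0]] [[0.42, 0.907, -0.002, -0.55], [-0.874, 0.404, -0.269, 0.035], [-0.243, 0.114, 0.963, -0.377], [0.0, 0.0, 0.0, 1.0]]
```

View pics/scene.png

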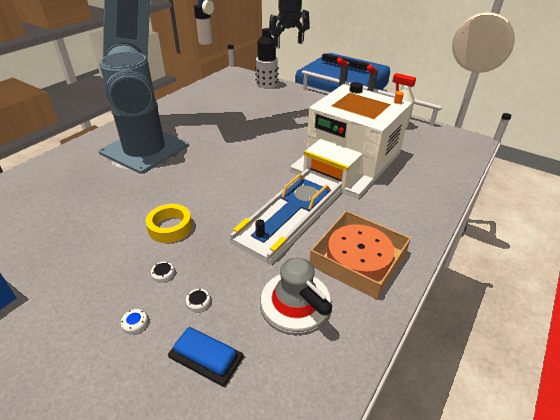

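View pics/side.png

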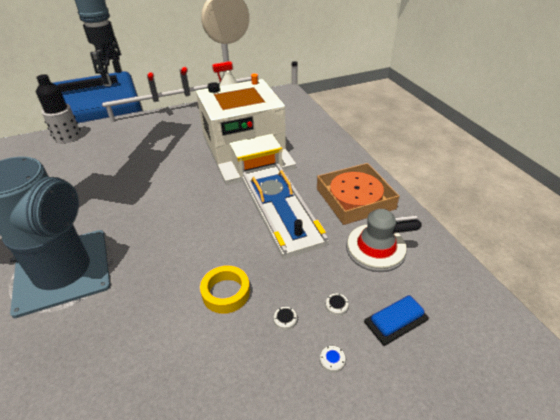

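Scene view: the wet cap (blue spot) is at scene (134,321) and side (333,357). The knob is at (261,228) and (298,227), the pocket at (308,193) and (271,187), and the bed runs up to the mouth at about (325,165).

```bash
cat > m.py <<'E'
from h import *
def comps(mask,roi):
    m=np.zeros(mask.shape,np.uint8); x0,y0,x1,y1=roi; m[y0:y1,x0:x1]=mask[y0:y1,x0:x1]
    n,l,s,c=cv2.connectedComponentsWithStats(m); i=1+s[1:,4].argmax(); return l==i,c[i],s[i,4]
R={"scene":dict(cap=(115,305,155,340),knob=(250,212,272,245),bed=(225,170,345,260),ori=(295,145,365,185)),
   "side":dict(cap=(315,340,352,375),knob=(288,212,310,240),bed=(235,165,330,255),ori=(230,135,290,175))}
for n,r in R.items():
    z=np.load(n+".npz"); p,d,K,E=z["p"],z["d"],z["K"],z["E"]; X=pts(d,K,E)
    h=cv2.cvtColor(p,cv2.COLOR_RGB2HSV); H,S,V=h[...,0],h[...,1],h[...,2]
    blue=(H>100)&(H<130)&(S>120)
    m,c,a=comps(blue,r["cap"]); print(n,"spot",c,a,ray(*c,K,E,.0165).round(4),"depth",X[m].mean(0).round(4))
    m,c,a=comps(V<45,r["knob"]); print("knob",c,a); k=X[m]; top=k[k[:,2]>.066]; print(" top",len(top),top.mean(0).round(4),(top.max(0)+top.min(0))[:2]/2, k[:,2].max())
    m,c,a=comps((H>18)&(H<32)&(S>150),r["bed"]); 
    yl=(H>20)&(H<32)&(S>150); b=np.zeros_like(yl); x0,y0,x1,y1=r["bed"]; b[y0:y1,x0:x1]=yl[y0:y1,x0:x1]
    q,l,s,cc=cv2.connectedComponentsWithStats(b.astype(np.uint8))
    for i in range(1,q):
        if s[i,4]>12: print(" yel",cc[i].round(1),s[i,4],X[l==i].mean(0).round(4))
    m,c,a=comps((H>100)&(H<130)&(S>90),r["bed"]); print(" blueplate",c,a); k=X[m]; k=k[(k[:,2]>.018)&(k[:,2]<.034)]
    rc=cv2.minAreaRect((k[:,:2]*1000).astype(np.float32)); print(" rect",rc, k.mean(0),np.median(k[:,2]))
    # housing roof
    k=X.reshape(-1,3); k=k[(k[:,2]>.170)&(k[:,2]<.182)&(k[:,0]>.3)&(k[:,1]>-.3)]
    print(" roof",len(k),cv2.minAreaRect((k[:,:2]*1000).astype(np.float32)))
    k=X.reshape(-1,3); k=k[(k[:,2]>.085)&(k[:,2]<.093)&(k[:,0]>.3)]
    print(" tunnel",len(k),np.median(k,0))
    rr=X[y0:y1,x0:x1].reshape(-1,3); rr=rr[abs(rr[:,2]-.032)<.0025]; print(" rails",len(rr),cv2.minAreaRect((rr[:,:2]*1000).astype(np.float32)))
E
python3 m.py
```

```text
scene spot [133.09302326 318.13953488] 129 [ 0.4927 -0.4604  0.0165] depth [ 0.4935 -0.4607  0.0177]
knob [259.93023256 228.19379845] 129
 top 43 [ 0.568  -0.1366  0.0697] [ 0.56740565 -0.13623287] 0.07210065740700265
 yel [319.5 190.6] 14 [0.6141 0.067  0.0564]
 yel [241.4 224.5] 92 [ 0.5221 -0.1484  0.0492]
 yel [278.1 243.3] 98 [ 0.6266 -0.146   0.0428]
 blueplate [285.78075397 210.04365079] 1008
 rect ((572.3240966796875, -9.21954345703125), (92.560302734375, 274.77081298828125), 9.254084587097168) [ 0.5651069  -0.01541221  0.02610294] 0.02610039015664158
 roof 3091 ((660.107421875, 1154.4449462890625), (1849.8875732421875, 421.1014404296875), 78.51265716552734)
 tunnel 1542 [0.60359929 0.2125288  0.08843262]
 rails 656 ((627.1104125976562, -2.006134033203125), (354.05999755859375, 242.9536895751953), 89.62326049804688)
side spot [332.51449275 356.15942029] 138 [ 0.4917 -0.4604  0.0165] depth [ 0.4915 -0.4607  0.0173]
knob [297.82022472 227.59550562] 89
 top 26 [ 0.5609 -0.1366  0.0687] [ 0.5611702  -0.13545344] 0.07184287599800263
 yel [318.8 226.5] 80 [ 0.6194 -0.14    0.0356]
 yel [279.  238.2] 73 [ 0.5096 -0.138   0.0358]
 blueplate [282.47151515 205.47636364] 825
 rect ((563.688720703125, -8.695281982421875), (272.3453674316406, 79.94987487792969), 81.07389831542969) [ 0.56956373 -0.01136767  0.02581755] 0.02577284136595933
 roof 2581 ((1340.56396484375, 847.8455200195312), (2035.0770263671875, 805.8096923828125), 15.639547348022461)
 tunnel 1286 [0.59131307 0.21177172 0.08817552]
 rails 521 ((622.2353515625, 13.64202880859375), (389.12213134765625, 238.71212768554688), 89.9674301147461)
```

{"name": "send_rows", "arguments": {
  "claw": [0, 0, 0, 0, 0, 0, 0, 0, 0, 0],
  "offset": [
    [-15, -10, 0],
    [-32, -23, 0],
    [-32, -23, 0],
    [-32, -23, 0],
    [-32, -23, 0],
    [-32, -23, 0],
    [-32, -23, 0],
    [-32, -23, 0],
    [-32, -23, 0],
    [-32, -23, 0]
  ],
  "spin": [0, 0, 0, 0, 0, 0, 0, 0, 0, 0]
}}

```text
time: 0.98
tool_pos: [0.415, 0.1734, 0.2533]
eef_rot: [0.215, 0.977, 0.0, -0.0]
contact_force: [0.4, 0.0, 0.2]
width: 1.003
grip_force: 0.0
```

{"name": "send_rows", "arguments": {
  "claw": [0, 0, 0, 0, 0, 0, 0, 0, 0, 0],
  "offset": [
    [-32, -23, 0],
    [-32, -23, 0],
    [-32, -23, 0],
    [-32, -23, 0],
    [-15, -12, 0],
    [0, 0, 0],
    [0, 0, 0],
    [0, 0, 0],
    [0, 0, 0],
    [0, 0, 0]
  ],
  "spin": [0, 0, 0, 0, 0, -6.5, -6.5, -6.5, 0, 0]
}}

```text
time: 1.82
tool_pos: [0.5008, 0.0208, 0.2531]
eef_rot: [0.048, 0.999, 0.0, -0.0]
contact_force: [-0.0, -0.0, -0.0]
width: 0.999
grip_force: 0.0
```

```bash
python3 - <<'E'
from h import *
s=manip.state(); print(s["time"],s["tool_pos"],s["eef_rot"],s["q"])
p,d,K,E=grab("wrist"); save("w1",p); np.savez("w1",p=p,d=d,K=K,E=E); print(E.round(3).tolist())
E
```

```text
1.8167 [0.50075602 0.02081608 0.25308179] [ 4.79607155e-02  9.98849186e-01  4.58392182e-05 -2.65425634e-04] [-1.81384492e-01  1.70972409e-01  1.64813688e+00  2.08933789e-05
  1.32302169e+00 -1.65622770e+00]
[[0.097, 0.995, -0.001, -0.07], [-0.959, 0.093, -0.268, 0.513], [-0.267, 0.026, 0.963, -0.244], [0.0, 0.0, 0.0, 1.0]]
```

View pics/w1.png

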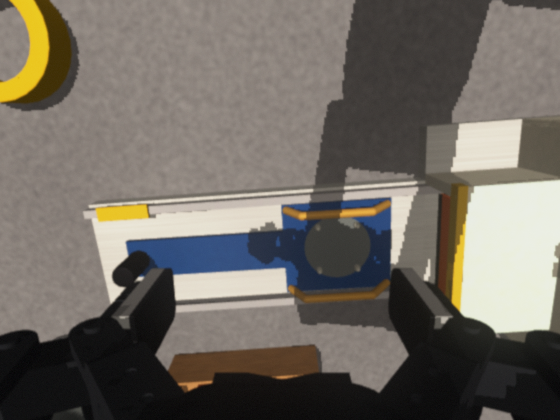

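The wrist view shows the pocket disc at about (337,247), the knob top at about (128,268), the plate at x 283–392, the rails, and the flap and mouth at about x 440–450.

```bash
cat > w.py <<'E'
from h import *
import sys
z=np.load("w1.npz"); p,d,K,E=z["p"],z["d"],z["K"],z["E"]; X=pts(d,K,E)
h=cv2.cvtColor(p,cv2.COLOR_RGB2HSV); H,S,V=[h[...,i].astype(int) for i in range(3)]
# rails: points z~.032 in ROI
P=X[170:310,80:440].reshape(-1,3)
blue=(H>100)&(H<130)&(S>120)
roi=np.zeros_like(blue); roi[190:300,275:400]=1
b=(blue&roi).astype(np.uint8)
b=cv2.morphologyEx(b,cv2.MORPH_CLOSE,np.ones((3,3)))
# front/rear plate edges between rows 215..285 (rear only outside tail)
L=lambda uv:np.array([ray(u,v,K,E,.026)[:2] for u,v in uv])
fr=[(np.nonzero(b[r])[0].max()+.5,r) for r in range(222,285,3)]
rr=[(np.nonzero(b[r,275:300])[0].min()+275-.5,r) for r in list(range(270,286,2))+list(range(222,232,2))if b[r,275:300].any()]
print("front px",fr[0],fr[-1],"rear",rr[0],rr[-1]); F=L(fr);Rr=L(rr)
print("front",np.median(F,0).round(4),F[0],F[-1],"rear",np.median(Rr,0))
# tail edges
t=blue.copy(); top=[];bot=[]
for c in range(160,245,4):
    k=np.nonzero(t[225:290,c])[0]+225
    if len(k): top.append((c,k.min()-.5)); bot.append((c,k.max()+.5))
A=L(top);B=L(bot); 
for q in(A,B):
    f=np.polyfit(q[:,1],q[:,0],1); print("tail edge x=a*y+b",f, np.degrees(np.arctan(f[0])))
# wires height
w=(H>8)&(H<22)&(S>120)
for r0,r1 in((195,222),(280,305)):
    q=np.zeros_like(w); q[r0:r1,280:395]=w[r0:r1,280:395]; Q=X[q]; Q=Q[Q[:,2]>.045]
    uv=np.argwhere(q&(X[...,2]>.045))
    W=np.array([ray(u,v,K,E,.055)[:2] for v,u in uv]); f=np.polyfit(W[:,1],W[:,0],1); print("wire",len(W),f,W.mean(0),Q[:,:2].mean(0),(W.max(0)+W.min(0))/2)
# rails depth
for lo,hi in((.4,.55),(.6,.7)):
    q=P[(abs(P[:,2]-.032)<.0015)&(P[:,0]>lo)&(P[:,0]<hi)]
    if len(q)>20: f=np.polyfit(q[:,1],q[:,0],1); print("rail",len(q),f,q.mean(0))
cr=cv2.resize(p[190:310,270:460],None,fx=4,fy=4,interpolation=cv2.INTER_CUBIC); save("w1c",cr)
k=X[240:290,105:150]; q=k[(k[...,2]>.066)&(k[...,2]<.075)]; print("knobtop",len(q),q.mean(0),(q.max(0)+q.min(0))/2)
E
python3 w.py
```

```text
front px (np.float64(389.5), 222) (np.float64(378.5), 282) rear (np.float64(286.5), 270) (np.float64(294.5), 230)
front [0.5834 0.1236] [0.55105486 0.12552764] [0.61648259 0.1128619 ] rear [0.59565915 0.01715924]
tail edge x=a*y+b [0.02731721 0.55010906] 1.5647717588970917
tail edge x=a*y+b [0.08587641 0.59151018] 4.908313504549948
wire 677 [0.02801223 0.5261064 ] [0.52806779 0.07001903] [0.52786563 0.06986485] [0.52756566 0.06954405]
wire 629 [0.02587184 0.61104261] [0.61279018 0.06754736] [0.61167427 0.06703148] [0.61072233 0.07180781]
rail 1535 [0.03237089 0.51684061] [0.51744483 0.01866563 0.03122137]
rail 692 [-0.02136754  0.62401618] [ 0.62412785 -0.00522609  0.03126472]
knobtop 374 [ 0.56532229 -0.1324628   0.06840472] [ 0.5655706  -0.13283845  0.0682975 ]
```

View pics/w1c.png

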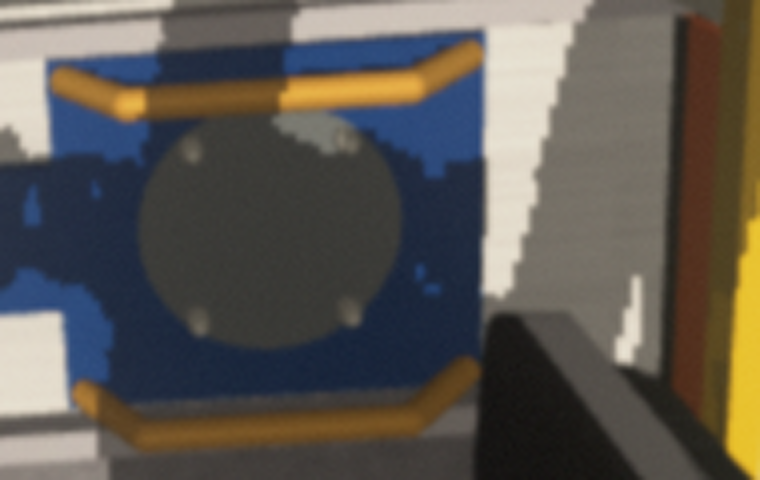

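```bash
python3 - <<'E'
from h import *
z=np.load("w1.npz"); K,E=z["K"],z["E"]
q=np.array([ray(270+u/4-.4,190+v/4-.4,K,E,.031)[:2] for u,v in((192,146),(347,138),(200,321),(350,312))])
print(q.round(4),"centre",q.mean(0)); 
print("dirs",np.degrees(np.arctan2(q[1]-q[0],1))[0] , [np.degrees(np.arctan2(a[0],a[1])) for a in(q[1]-q[0],q[3]-q[2])],[np.degrees(np.arctan2(-a[1],a[0])) for a in(q[2]-q[0],q[3]-q[1])])
print("seat",ray(270+269/4-.4,190+229/4-.4,K,E,.026))
# plate corners
for u,v in((48,62),(484,32),(72,402),(484,385)): print(ray(270+u/4-.4,190+v/4-.4,K,E,.026)[:2].round(4))
# box: tunnel top front edge & housing from scene depth
for n in("scene","side","w1"):
    z=np.load(n+".npz"); X=pts(z["d"],z["K"],z["E"]).reshape(-1,3)
    k=X[(abs(X[:,2]-.089)<.003)&(abs(X[:,0]-.6)<.12)&(X[:,1]>.15)&(X[:,1]<.32)]
    r=X[(abs(X[:,2]-.176)<.003)&(abs(X[:,0]-.6)<.2)&(X[:,1]>.2)&(X[:,1]<.6)]
    for k in(k,r):
        if len(k)>50: print(n,len(k),cv2.minAreaRect((k[:,:2]*1000).astype(np.float32)))
    l=X[(abs(X[:,2]-.0315)<.002)&(X[:,1]>-.14)&(X[:,1]<.16)]
    for lo,hi in((.49,.55),(.59,.66)):
        q=l[(l[:,0]>lo)&(l[:,0]<hi)]
        if len(q)>40: f=np.polyfit(q[:,1],q[:,0],1); print(n,"rail",len(q),np.degrees(np.arctan(f[0])),np.polyval(f,.07))
E
```

```text
[[0.5467 0.0528]
 [0.5484 0.0913]
 [0.5942 0.0515]
 [0.5954 0.0901]] centre [0.57118797 0.07142107]
dirs 0.09350709782135436 [np.float64(2.427366632941684), np.float64(1.7905945824755762)] [np.float64(1.5178946058153946), np.float64(1.415438437585582)]
seat [0.57263327 0.0712591  0.026     ]
[0.5231 0.019 ]
[0.5258 0.127 ]
[0.6166 0.0164]
[0.6222 0.1255]
scene 937 ((605.9189453125, 218.86181640625), (225.25807189941406, 140.7139129638672), 16.861980438232422)
scene 2451 ((578.7128295898438, 355.85943603515625), (216.2645721435547, 231.78472900390625), 89.03622436523438)
scene rail 173 2.493576280735513 0.5208585462578094
scene rail 220 0.7733002111407088 0.6256643696367304
side 768 ((582.3299560546875, 207.57986450195312), (98.59680938720703, 203.58323669433594), 88.40203857421875)
side 2127 ((576.3361206054688, 355.4354248046875), (219.0410614013672, 231.34884643554688), 88.54873657226562)
side rail 191 1.845440063728511 0.5166900109465808
side rail 143 0.6789443340913308 0.6228065592064729
w1 12300 ((576.1397094726562, 206.876220703125), (92.3084487915039, 140.9028778076172), 88.79436492919922)
w1 rail 2255 1.6878332762357402 0.5187766209549376
w1 rail 1084 -0.9995480340122889 0.6223903581442042
```

{"name": "send_rows", "arguments": {
  "claw": [0, 0, 0, 0, 0, 0, 0, 0, 0, 0],
  "offset": [
    [0, -15, 0],
    [0, -40, 0],
    [0, -40, 0],
    [0, -40, 0],
    [0, -40, 0],
    [0, -40, 0],
    [0, -40, 0],
    [0, -40, 0],
    [0, -40, 0],
    [0, -40, 0]
  ],
  "spin": [-3.9, 0, 0, 0, 0, 0, 0, 0, 0, 0]
}}

```text
time: 2.7
tool_pos: [0.4904, -0.3557, 0.2534]
eef_rot: [0.014, 1.0, -0.0, 0.0]
contact_force: [2.0, 0.2, 1.3]
width: 0.998
grip_force: 0.0
```

{"name": "send_rows", "arguments": {
  "claw": [0, 0, 0, 0, 0, 0, 0, 0, 0, 0],
  "offset": [
    [-4, -40, 0],
    [0, -36, 0],
    [0, -20, 20],
    [0, -10, 35],
    [0, 0, 35],
    [0, 0, 10],
    [0, 0, 0],
    [0, 0, 0],
    [0, 0, 0],
    [0, 0, 0]
  ],
  "spin": [0, 0, 0, 0, 0, 0, 0, 0, 0, 0]
}}

```text
time: 3.53
tool_pos: [0.4934, -0.4607, 0.1564]
eef_rot: [0.012, 1.0, -0.002, 0.002]
contact_force: [0.8, 0.4, -0.2]
width: 1.0
grip_force: 0.0
```

```bash
python3 - <<'E'
from h import *
s=manip.state(); print(s["time"],s["tool_pos"],s["eef_rot"])
p,d,K,E=grab("wrist"); save("w2",p)
h=cv2.cvtColor(p,cv2.COLOR_RGB2HSV); H,S,V=[h[...,i].astype(int) for i in range(3)]
n,l,st,c=cv2.connectedComponentsWithStats(((H>100)&(H<130)&(S>120)).astype(np.uint8))
for i in range(1,n):
    if st[i,4]>60: print(st[i],c[i],ray(*c[i],K,E,.0165), pts(d,K,E)[l==i].mean(0))
X=pts(d,K,E); k=X[(abs(X[...,2]-.0155)<.002)]; k=k[np.hypot(k[:,0]-.492,k[:,1]+.4605)<.035]; print("face",len(k),(k.max(0)+k.min(0))/2,k.max(0)-k.min(0),cv2.minEnclosingCircle((k[:,:2]*1000).astype(np.float32)))
E
```

```text
3.5333 [ 0.49343529 -0.46069009  0.15642035] [ 0.0119865   0.99992515 -0.00191876  0.00152837]
[ 264  188   37   36 1060] [282.08396226 205.54716981] [ 0.49421095 -0.46053618  0.0165    ] [ 0.49415451 -0.46051427  0.0168902 ]
[ 278  336   67   44 2340] [310.64102564 357.22521368] [ 0.62714461 -0.43967117  0.0165    ] [ 0.60755573 -0.441444    0.04087897]
face 2995 [ 0.4943266  -0.46068895  0.01549649] [0.0483017  0.04826506 0.00397567] ((494.2705078125, -460.5843505859375), 24.447885513305664)
```

View pics/w2.png

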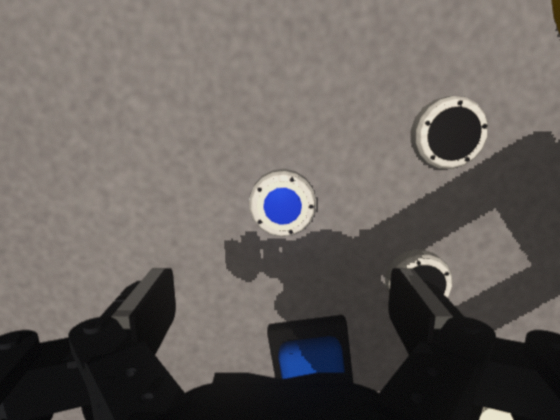

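The wet cap is clear between the fingers at (282,205). Both dry caps, at about (425,280) and (450,133), are well clear of the descent.

{"name": "send_rows", "arguments": {
  "claw": [0, 0, 0, 0, 0, 0, 0.2, 0.5, 0.6, 0.6],
  "offset": [
    [-0.5, 0, 30],
    [0, 0, 35],
    [0, 0, 35],
    [0, 0, 25],
    [0, 0, 7],
    [0, 0, 0],
    [0, 0, 0],
    [0, 0, 0],
    [0, 0, 0],
    [0, 0, 0]
  ],
  "spin": [0, 0, 0, 0, 0, 0, 0, 0, 0, 0],
  "grip_force": 25
}}

```text
time: 4.42
tool_pos: [0.4939, -0.4616, 0.0243]
eef_rot: [0.012, 1.0, -0.002, 0.002]
contact_force: [0.0, 0.6, 6.6]
width: 0.594
grip_force: 25.4
```

{"name": "send_rows", "arguments": {
  "claw": [0.6, 0.6, 0.6, 0.6, 0.6, 0.6, 0.6, 0.6, 0.6, 0.6],
  "offset": [
    [0, 0, 0],
    [0, 0, 0],
    [0, 0, 0],
    [0, 0, 0],
    [0, 0, -20],
    [0, 0, -35],
    [0, 0, -35],
    [0, 0, -10],
    [0, 0, 0],
    [0, 0, 0]
  ],
  "spin": [0, 0, 0, 0, 0, 0, 0, 0, 0, 0]
}}

```text
time: 5.25
tool_pos: [0.4928, -0.4603, 0.1223]
eef_rot: [0.012, 1.0, -0.001, 0.001]
contact_force: [-0.1, -0.3, -0.1]
width: 0.591
grip_force: 26.5
```

```bash
python3 - <<'E'
from h import *
s=manip.state(); print(s["time"],s["tool_pos"],s["eef_rot"],s["width"],s["grip_force"])
p,d,K,E=grab("wrist"); save("w3",p)
h=cv2.cvtColor(p,cv2.COLOR_RGB2HSV); H,S,V=[h[...,i].astype(int) for i in range(3)]
n,l,st,c=cv2.connectedComponentsWithStats(((H>100)&(H<130)&(S>120)).astype(np.uint8))
X=pts(d,K,E)
for i in range(1,n):
    if st[i,4]>60: print(st[i],c[i],X[l==i].mean(0),np.median(X[l==i],0))
E
```

```text
5.25 [ 0.49281042 -0.46028875  0.12225744] [ 1.22083649e-02  9.99924952e-01 -8.16575036e-04  6.15290584e-04] 0.5911009059674971 26.481983363628387
[ 246  257   73   65 3688] [281.70227766 289.23806941] [ 0.49247527 -0.45975573  0.11471407] [ 0.49260891 -0.45971205  0.11409154]
[279 364  67  15 483] [311.99792961 370.82194617] [ 0.59021662 -0.4424456   0.04192043] [ 0.60723727 -0.44493421  0.02170699]
```

View pics/w3.png

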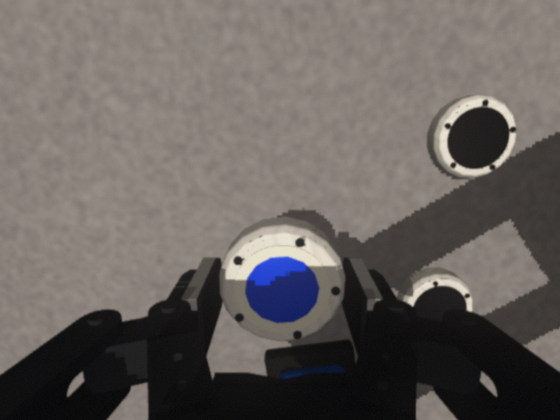

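Cap is held level by the rim, centred, spot at (282,289).

{"name": "send_rows", "arguments": {
  "claw": [0.6, 0.6, 0.6, 0.6, 0.6, 0.6, 0.6, 0.6, 0.6, 0.6],
  "offset": [
    [0, 10, -20],
    [3, 25, -20],
    [3, 38, -10],
    [3, 38, -10],
    [3, 38, -10],
    [3, 38, -8],
    [3, 38, 0],
    [3, 38, 0],
    [3, 38, 0],
    [3, 38, 0]
  ],
  "spin": [0, 0, 0, 0, 0, 0, 0, 0, 0, 0]
}}

```text
time: 6.13
tool_pos: [0.4723, -0.1182, 0.1972]
eef_rot: [0.012, 1.0, 0.001, -0.002]
contact_force: [1.0, -0.4, 0.0]
width: 0.588
grip_force: 26.5
```

{"name": "send_rows", "arguments": {
  "claw": [0.6, 0.6, 0.6, 0.6, 0.6, 0.6, 0.6, 0.6, 0.6, 0.6],
  "offset": [
    [3, 38, 0],
    [3, 38, 0],
    [3, 38, 0],
    [0, 38, 0],
    [0, 25, 0],
    [0, 14, 0],
    [0, 0, 0],
    [0, 0, 0],
    [0, 0, 0],
    [0, 0, 0]
  ],
  "spin": [0, 0, 0, 0, 0, 0, 0, 0, 0, 0]
}}

```text
time: 6.97
tool_pos: [0.4693, 0.0697, 0.1986]
eef_rot: [0.013, 1.0, -0.0, -0.001]
contact_force: [1.1, -0.7, -1.9]
width: 0.593
grip_force: 26.5
```

```bash
python3 - <<'E'
from h import *
s=manip.state(); print(s["time"],s["tool_pos"],s["eef_rot"],s["width"],s["grip_force"])
p,d,K,E=grab("wrist"); np.savez("w4",p=p,d=d,K=K,E=E)
X=pts(d,K,E); h=cv2.cvtColor(p,cv2.COLOR_RGB2HSV); H,S,V=[h[...,i].astype(int) for i in range(3)]
b=(H>100)&(H<130)&(S>120)&(X[...,2]>.15); print("spot",X[b].mean(0))
P=np.array([[.5717,.0714,.026]]); c=(np.c_[P,1]@E.T)[0]; u,v=K[0,2]+K[0,0]*c[0]/-c[2],K[1,2]-K[1,1]*c[1]/-c[2]; print("pocket px",u,v)
u0,v0=int(u)-80,int(v)-70; u0=max(u0,0); v0=max(v0,0); print(u0,v0)
save("w4c",cv2.resize(p[v0:v0+140,u0:u0+170],None,fx=4,fy=4,interpolation=cv2.INTER_CUBIC))
E
```

```text
6.9667 [0.46934828 0.06967459 0.1985656 ] [ 1.27800406e-02  9.99918045e-01 -1.43318070e-04 -7.44111436e-04] 0.5930687338208862 26.50460958480835
spot [0.46831668 0.06866098 0.19274581]
pocket px 286.13565903403503 305.52155880188263
206 235
```

View pics/w4c.png

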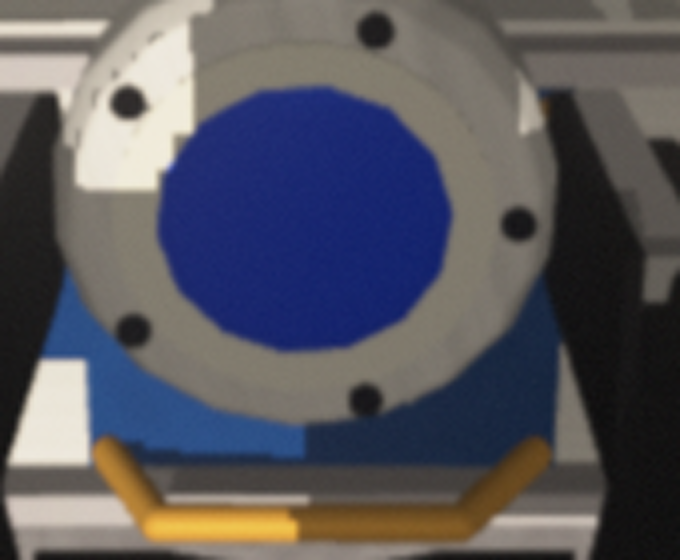

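The held cap hides the pocket. The plate's far corners are visible at (90,455) and (557,465), and the far runner at (323,522), so I'll check against those.

```bash
python3 - <<'E'
from h import *
z=np.load("w4.npz"); p,d,K,E=z["p"],z["d"],z["K"],z["E"]; X=pts(d,K,E)
r=lambda u,v,h:ray(206+u/4-.4,235+v/4-.4,K,E,h)[:2].round(4)
print("edge",r(90,462,.026),r(323,464,.026),r(555,465,.026),"wire",r(95,445,.05),r(550,447,.05),r(323,524,.052))
m=(p[...,0].astype(int)>p[...,2]*1.8+20); k=X[330:380,220:360][m[330:380,220:360]]; k=k[k[:,2]>.05]; print("wire pts",len(k),(k.max(0)+k.min(0))/2,k.mean(0),k[:,2].max())
# left rail and right rail from depth
l=X[(abs(X[...,2]-.032)<.0015)]; l=l[(l[:,1]>0)&(l[:,1]<.15)]
for lo,hi in((.49,.55),(.6,.66)):
    q=l[(l[:,0]>lo)&(l[:,0]<hi)]; print("rail",len(q),q.mean(0) if len(q) else 0)
E
```

```text
edge [0.6173 0.0156] [0.6192 0.0705] [0.6209 0.1252] wire [0.5954 0.0216] [0.5984 0.1196] [0.6151 0.0703]
wire pts 689 [0.51018466 0.06696519 0.18395477] [0.61253349 0.06712789 0.05481365] 0.31789442195923256
rail 347 [0.51792103 0.08340722 0.03112844]
rail 409 [0.62493368 0.06982191 0.03120815]
```

{"name": "send_rows", "arguments": {
  "claw": [0.6, 0.6, 0.6, 0.6, 0.6, 0.6, 0.6, 0.6, 0.6, 0.6],
  "offset": [
    [-20, 1, 0],
    [-30, 1.5, 0],
    [-30, 1.5, 0],
    [-18, 0.6, 10],
    [-4.7, 0, 30],
    [0, 0, 35],
    [0, 0, 35],
    [0, 0, 20],
    [0, 0, 6],
    [0, 0, 0]
  ],
  "spin": [0, 0, 0, 0, 0, 0, 0, 0, 0, 0]
}}

```text
time: 7.85
tool_pos: [0.5711, 0.0718, 0.0614]
eef_rot: [0.013, 1.0, 0.0, -0.002]
contact_force: [-1.2, 0.0, 0.1]
width: 0.594
grip_force: 26.5
```

```bash
python3 - <<'E'
from h import *
s=manip.state(); print(s["time"],s["tool_pos"],s["eef_rot"],s["contact_force"])
p,d,K,E=grab("wrist"); X=pts(d,K,E); np.savez("w5",p=p,d=d,K=K,E=E)
a=p[200:410,150:430]
q,_,_,_=grab("side"); b=q[150:240,220:340]
A=cv2.resize(a,(560,420),interpolation=cv2.INTER_CUBIC)
B=cv2.resize(b,(240,180),interpolation=cv2.INTER_CUBIC); C=np.zeros((420,800,3),np.uint8); C[:,:560]=A; C[:180,560:]=B
save("w5",C)
E
```

```text
7.85 [0.57112561 0.07182473 0.06135674] [ 1.29535638e-02  9.99913743e-01  8.89240344e-05 -2.16896779e-03] [-1.19562332  0.03537355  0.14541249]
```

View pics/w5.png

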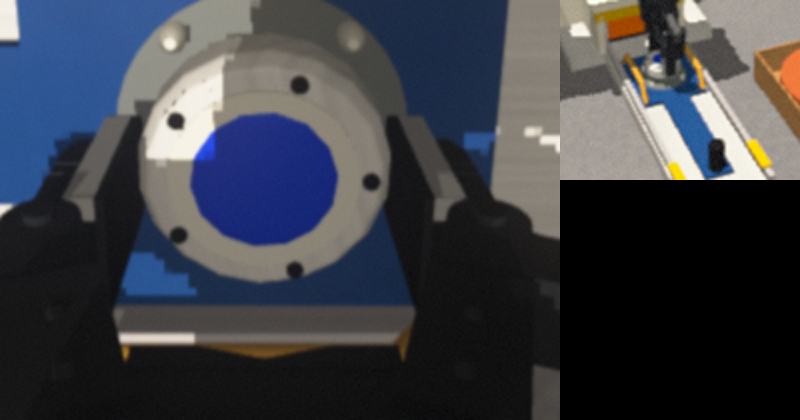

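Two near pins show at (172,37) and (351,37), and the cap is centred between them. I'll work out the offset from these.

```bash
python3 - <<'E'
from h import *
z=np.load("w5.npz"); p,d,K,E=z["p"],z["d"],z["K"],z["E"]; X=pts(d,K,E)
a=ray(236-.3,218.7,K,E,.033);b=ray(325.5-.3,218.7,K,E,.033); print(a,b,b-a); m=(a+b)/2; print("pocket",m[:2]+[.0234,-.0006])
h=cv2.cvtColor(p,cv2.COLOR_RGB2HSV); H,S,V=[h[...,i].astype(int) for i in range(3)]
k=(H>100)&(H<130)&(S>120)&(X[...,2]>.045); print("spot",np.argwhere(k).mean(0)[::-1],X[k].mean(0), ray(*np.argwhere(k).mean(0)[::-1],K,E,.0537))
f=(abs(X[...,2]-.053)<.003); g=X[f]; g=g[np.hypot(g[:,0]-.571,g[:,1]-.072)<.03]; print((g.max(0)+g.min(0))/2)
E
```

```text
[0.54765583 0.05324481 0.033     ] [0.5486724  0.09159565 0.033     ] [0.00101657 0.03835085 0.        ]
pocket [0.57156412 0.07182023]
spot [277.83880903 288.79081109] [0.56907901 0.07209237 0.05736495] [0.57048855 0.07086667 0.0537    ]
[0.57092753 0.0722869  0.05298824]
```

{"name": "send_rows", "arguments": {
  "claw": [0.6, 0.6, 0.6, 0.6, 0.6, 0.6, 0.6, 0.6, 0.6, 0.6],
  "offset": [
    [-0.6, 0, 0],
    [0, 0, 2],
    [0, 0, 2],
    [0, 0, 2],
    [0, 0, 2],
    [0, 0, 1],
    [0, 0, 1],
    [0, 0, 0.5],
    [0, 0, 0],
    [0, 0, 0]
  ],
  "spin": [0, 0, 0, 0, 0, 0, 0, 0, 0, 0]
}}

```text
time: 8.78
tool_pos: [0.5728, 0.0727, 0.0527]
eef_rot: [0.012, 1.0, 0.0, -0.0]
contact_force: [-0.4, -0.3, -1.0]
width: 0.596
grip_force: 26.5
```

{"name": "send_rows", "arguments": {
  "claw": [0.6, 0.6, 0.6, 0.6, 0.6, 0.6, 0.6, 0.6, 0.6, 0.6],
  "offset": [
    [0, 0, 0.7],
    [0, 0, 0.7],
    [0, 0, 0.6],
    [0, 0, 0],
    [0, 0, 0],
    [0, 0, 0],
    [0, 0, 0],
    [0, 0, 0],
    [0, 0, 0],
    [0, 0, 0]
  ],
  "spin": [0, 0, 0, 0, 0, 0, 0, 0, 0, 0]
}}

```text
time: 9.62
tool_pos: [0.5729, 0.0727, 0.0508]
eef_rot: [0.012, 1.0, -0.0, -0.0]
contact_force: [-1.4, -1.4, -0.9]
width: 0.591
grip_force: 26.6
```

```bash
python3 - <<'E'
from h import *
s=manip.state(); print(s["time"],s["tool_pos"],s["eef_rot"],s["contact_force"])
p,d,K,E=grab("wrist"); X=pts(d,K,E); np.savez("w6",p=p,d=d,K=K,E=E)
h=cv2.cvtColor(p,cv2.COLOR_RGB2HSV); H,S,V=[h[...,i].astype(int) for i in range(3)]
k=(H>100)&(H<130)&(S>120)&(X[...,2]>.036); print("spot",X[k].mean(0))
k=X[230:345,235:330].reshape(-1,3); k=k[np.hypot(k[:,0]-.572,k[:,1]-.072)<.023]; A=np.c_[k[:,:2],np.ones(len(k))]; print("z med",np.median(k[:,2]),"plane",np.linalg.lstsq(A,k[:,2],rcond=None)[0])
k=X[(abs(X[...,0]-.54)<.01)&(abs(X[...,1]-.045)<.03)]; print("plate z",np.median(k[:,2]))
E
```

```text
9.6167 [0.57290236 0.07268178 0.05079419] [ 1.22062706e-02  9.99925498e-01 -2.74940152e-05 -6.77294867e-05] [-1.42837095 -1.38183934 -0.89917536]
spot [0.56974803 0.07249863 0.04909117]
z med 0.04185352216151416 plane [0.0154767  0.00806328 0.03243614]
plate z 0.02508474794341971
```

{"name": "send_rows", "arguments": {
  "claw": [0.6, 0.6, 0.6, 0.6, 0.55, 0.48, 0.4, 0.4, 0.4, 0.4],
  "offset": [
    [0, 0, 0.5],
    [0, 0, 0.3],
    [0, 0, 0],
    [0, 0, 0],
    [0, 0, 0],
    [0, 0, 0],
    [0, 0, 0],
    [0, 0, 0],
    [0, 0, 0],
    [0, 0, 0]
  ],
  "spin": [0, 0, 0, 0, 0, 0, 0, 0, 0, 0]
}}

```text
time: 10.5
tool_pos: [0.573, 0.0727, 0.0502]
eef_rot: [0.012, 1.0, -0.0, 0.0]
contact_force: [-3.6, -0.9, 5.9]
width: 0.605
grip_force: 13.1
```

```bash
python3 - <<'E'
from h import *
s=manip.state(); print(s["time"],s["tool_pos"],s["contact_force"],s["width"])
p,d,K,E=grab("wrist"); X=pts(d,K,E); np.savez("w7",p=p,d=d,K=K,E=E)
k=X[230:345,235:330].reshape(-1,3); k=k[np.hypot(k[:,0]-.572,k[:,1]-.072)<.023]; A=np.c_[k[:,:2],np.ones(len(k))]; print("z med",np.median(k[:,2]),"plane",np.linalg.lstsq(A,k[:,2],rcond=None)[0])
k=X[(abs(X[...,0]-.54)<.01)&(abs(X[...,1]-.045)<.03)]; print("plate z",np.median(k[:,2]))
E
```

```text
10.5 [0.57301489 0.07271561 0.05022144] [-3.61871428 -0.89604638  5.87667765] 0.6046453172321873
z med 0.04143540154804792 plane [0.02040335 0.00631091 0.02933948]
plate z 0.025085833519523197
```

{"name": "send_rows", "arguments": {
  "claw": [0.35, 0.3, 0.25, 0.2, 0.2, 0.2, 0.2, 0.2, 0.2, 0.2],
  "offset": [
    [0, 0, 0],
    [0, 0, 0],
    [0, 0, 0],
    [0, 0, 0],
    [0, 0, 0],
    [0, 0, -10],
    [0, 0, -25],
    [0, 0, -35],
    [0, 0, -40],
    [0, 0, -20]
  ],
  "spin": [0, 0, 0, 0, 0, 0, 0, 0, 0, 0]
}}

```text
time: 11.38
tool_pos: [0.5748, 0.0727, 0.1855]
eef_rot: [0.012, 1.0, -0.0, 0.003]
contact_force: [1.5, -0.1, 0.7]
width: 0.798
grip_force: 0.0
```

{"name": "send_rows", "arguments": {
  "claw": [0.2, 0.2, 0.2, 0.2, 0.2, 0.2, 0.2, 0.2, 0.2, 0.2],
  "offset": [
    [0, -20, 0],
    [0, -40, 0],
    [0, -40, 0],
    [0, -40, 0],
    [0, 0, 0],
    [0, 0, 0],
    [0, 0, 0],
    [0, 0, 0],
    [0, 0, 0],
    [0, 0, 0]
  ],
  "spin": [0, 0, 0, 0, 0, 0, 0, 0, 0, 0]
}}

```text
time: 12.22
tool_pos: [0.5696, -0.0659, 0.1801]
eef_rot: [0.011, 1.0, 0.0, -0.0]
contact_force: [-0.4, -0.4, -0.0]
width: 0.799
grip_force: 0.0
```

```bash
python3 - <<'E'
from h import *
s=manip.state(); print(s["time"],s["tool_pos"],s["eef_rot"],s["q"][5],s["contact_force"])
p,d,K,E=grab("wrist"); X=pts(d,K,E); np.savez("w8",p=p,d=d,K=K,E=E); save("w8",p)
g=X[(abs(X[...,2]-.041)<.0035)]; g=g[np.hypot(g[:,0]-.572,g[:,1]-.072)<.026]; A=np.c_[g[:,:2],np.ones(len(g))]; print(len(g),np.median(g,0),"plane",np.linalg.lstsq(A,g[:,2],rcond=None)[0],(g.max(0)+g.min(0))/2)
k=X[(X[...,2]>.066)&(X[...,2]<.074)]; k=k[np.hypot(k[:,0]-.566,k[:,1]+.1335)<.02]; print("knob",len(k),k.mean(0),(k.max(0)+k.min(0))/2)
E
```

```text
12.2167 [ 0.56956088 -0.06587141  0.18010375] [ 1.12200375e-02  9.99937050e-01  7.70749563e-05 -2.32258611e-05] -1.8580991018568342 [-0.36043701 -0.39236209 -0.01482255]
3397 [0.5719007  0.07083055 0.0410395 ] plane [0.01220606 0.01467794 0.03297412] [0.57259166 0.07172147 0.04096231]
knob 750 [ 0.56570455 -0.13268309  0.06839115] [ 0.56606237 -0.13302012  0.06823483]
```

View pics/w8.png

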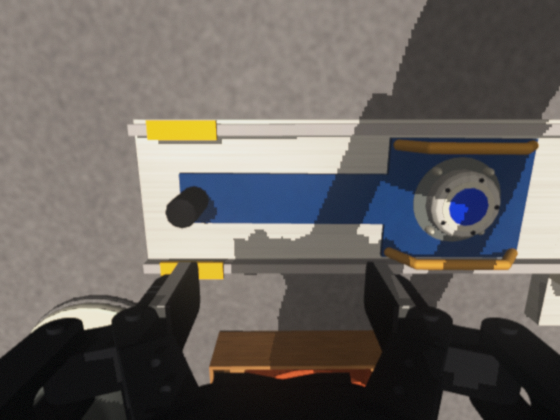

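The cap sits flat in the pocket at (468,205) among the pins. The knob is at (187,207), with its top at world (0.566, -0.133). Next I rotate to pinch it across the bed.

{"name": "send_rows", "arguments": {
  "claw": [0.2, 0.2, 0.2, 0.2, 0.2, 0.2, 0.2, 0.2, 0.2, 0.2],
  "offset": [
    [2, -33, 0],
    [0, -34.5, 0],
    [0, 0, 0],
    [0, 0, 0],
    [0, 0, 0],
    [0, 0, 0],
    [0, 0, 0],
    [0, 0, 0],
    [0, 0, 0],
    [0, 0, 0]
  ],
  "spin": [0, 0, 7, 7, 7, 7, 7, 7, 7, 7]
}}

```text
time: 13.1
tool_pos: [0.566, -0.1339, 0.18]
eef_rot: [0.482, 0.876, 0.0, -0.0]
contact_force: [-0.4, -0.3, -1.7]
width: 0.799
grip_force: 0.0
```

{"name": "send_rows", "arguments": {
  "claw": [0.2, 0.2, 0.2, 0.2, 0.2, 0.2, 0.2, 0.2, 0.2, 0.2],
  "offset": [
    [0, 0, 0],
    [0, 0, 0],
    [0, 0, 0],
    [0, 0, 0],
    [0, 0, 0],
    [0, 0, 0],
    [0, 0, 0],
    [0, 0, 0],
    [0, 0, 0],
    [0, 0, 0]
  ],
  "spin": [7, 7, 7, 7, 6.3, 0, 0, 0, 0, 0]
}}

```text
time: 13.93
tool_pos: [0.5659, -0.1345, 0.18]
eef_rot: [0.717, 0.697, -0.0, -0.0]
contact_force: [-0.6, 0.2, 0.3]
width: 0.798
grip_force: 0.0
```

```bash
python3 - <<'E'
from h import *
s=manip.state(); print(s["time"],s["tool_pos"],s["eef_rot"],s["q"],s["contact_force"])
for n in("scene","side"):
    z=np.load(n+".npz"); X=pts(z["d"],z["K"],z["E"]).reshape(-1,3)
    for h in(.045,.1):
        k=X[(X[:,2]>h)&(X[:,2]<.2)&(abs(X[:,1]+.13)<.12)&(X[:,0]>.59)&(X[:,0]<.9)]; print(n,h,len(k),k.min(0) if len(k) else 0)
p,d,K,E=grab("wrist"); X=pts(d,K,E)
k=X[(X[...,2]>.066)&(X[...,2]<.074)]; k=k[np.hypot(k[:,0]-.566,k[:,1]+.1335)<.02]; print("knob",len(k),k.mean(0) if len(k) else 0)
E
```

```text
13.9333 [ 0.56590409 -0.13452417  0.17999345] [ 7.16919535e-01  6.97155921e-01 -3.24172212e-05 -2.98112732e-05] [-4.25017347e-01  3.71925271e-01  1.56150876e+00 -4.12215465e-05
  1.20823782e+00 -3.97051846e-01] [-0.58980125  0.16672315  0.33424415]
scene 0.045 762 [ 0.69105405 -0.2499865   0.04500452]
scene 0.1 366 [ 0.70075768 -0.2499865   0.10222751]
side 0.045 638 [ 0.68815594 -0.2497142   0.0450067 ]
side 0.1 242 [ 0.69877403 -0.2497142   0.10021722]
knob 740 [ 0.56659057 -0.13229153  0.0683829 ]
```

{"name": "send_rows", "arguments": {
  "claw": [0.2, 0.2, 0.2, 0.2, 0.2, 0.3, 0.5, 0.7, 0.85, 0.85],
  "offset": [
    [1.2, 0, 25],
    [0, 0, 35],
    [0, 0, 35],
    [0, 0, 15],
    [0, 0, 2],
    [0, 0, 0],
    [0, 0, 0],
    [0, 0, 0],
    [0, 0, 0],
    [0, 0, 0]
  ],
  "spin": [0, 0, 0, 0, 0, 0, 0, 0, 0, 0],
  "grip_force": 30
}}

```text
time: 14.82
tool_pos: [0.567, -0.1339, 0.0699]
eef_rot: [0.717, 0.697, 0.001, 0.002]
contact_force: [-0.3, -0.8, 6.0]
width: 0.244
grip_force: 29.2
```

{"name": "send_rows", "arguments": {
  "claw": [0.85, 0.85, 0.85, 0.85, 0.85, 0.85, 0.85, 0.85, 0.85, 0.85],
  "offset": [
    [0, 0, 0],
    [0, 0, 0],
    [0, 0, 0],
    [1, 0, 0],
    [2, 0, 0],
    [3, 0, 0],
    [3, 0, 0],
    [3, 0, 0],
    [3, 0, 0],
    [3, 0, 0]
  ],
  "spin": [0, 0, 0, 0, 0, 0, 0, 0, 0, 0]
}}

```text
time: 15.65
tool_pos: [0.568, -0.1173, 0.0699]
eef_rot: [0.717, 0.697, 0.0, 0.003]
contact_force: [0.0, -5.0, 4.5]
width: 0.239
grip_force: 29.2
```

{"name": "send_rows", "arguments": {
  "claw": [0.85, 0.85, 0.85, 0.85, 0.85, 0.85, 0.85, 0.85, 0.85, 0.85],
  "offset": [
    [5, 0, 0],
    [6, 0, 0],
    [6, 0, 0],
    [6, 0, 0],
    [6, 0, 0],
    [6, 0, 0],
    [6, 0, 0],
    [6, 0, 0],
    [6, 0, 0],
    [6, 0, 0]
  ],
  "spin": [0, 0, 0, 0, 0, 0, 0, 0, 0, 0]
}}

```text
time: 16.48
tool_pos: [0.5698, -0.0583, 0.0699]
eef_rot: [0.717, 0.697, 0.0, 0.003]
contact_force: [-0.3, -6.9, 3.4]
width: 0.246
grip_force: 29.2
```

{"name": "send_rows", "arguments": {
  "claw": [0.85, 0.85, 0.85, 0.85, 0.85, 0.85, 0.85, 0.85, 0.85, 0.85],
  "offset": [
    [6, 0, 0],
    [6, 0, 0],
    [6, 0, 0],
    [6, 0, 0],
    [6, 0, 0],
    [6, 0, 0],
    [6, 0, 0],
    [6, 0, 0],
    [6, 0, 0],
    [6, 0, 0]
  ],
  "spin": [0, 0, 0, 0, 0, 0, 0, 0, 0, 0]
}}

```text
time: 17.32
tool_pos: [0.5716, 0.0017, 0.0699]
eef_rot: [0.717, 0.697, 0.0, 0.003]
contact_force: [-0.4, -6.0, 5.2]
width: 0.244
grip_force: 29.2
```

```bash
python3 - <<'E'
from h import *
s=manip.state(); print(s["time"],s["tool_pos"],s["eef_rot"],s["contact_force"],s["torque"])
E
```

```text
17.3167 [0.57163723 0.00171219 0.06987038] [7.17407826e-01 6.96648410e-01 2.95382194e-04 2.62999468e-03] [-0.42272115 -6.0422774   5.16029205] [-1.09732044  0.09524379  0.03807615]
```

{"name": "send_rows", "arguments": {
  "claw": [0.85, 0.85, 0.85, 0.85, 0.85, 0.85, 0.85, 0.85, 0.85, 0.85],
  "offset": [
    [6, 0, 0],
    [6, 0, 0],
    [6, 0, 0],
    [6, 0, 0],
    [6, 0, 0],
    [5, 0, 0],
    [4, 0, 0],
    [3, 0, 0],
    [2, 0, 0],
    [1, 0, 0]
  ],
  "spin": [0, 0, 0, 0, 0, 0, 0, 0, 0, 0]
}}

```text
time: 18.15
tool_pos: [0.5729, 0.047, 0.0699]
eef_rot: [0.717, 0.697, 0.0, 0.002]
contact_force: [-0.1, -7.0, 5.5]
width: 0.242
grip_force: 29.3
```

{"name": "send_rows", "arguments": {
  "claw": [0.85, 0.85, 0.85, 0.85, 0.85, 0.85, 0.85, 0.85, 0.85, 0.85],
  "offset": [
    [0.5, 0, 0],
    [0.5, 0, 0],
    [0.5, 0, 0],
    [0.5, 0, 0],
    [0.5, 0, 0],
    [0, 0, 0],
    [0, 0, 0],
    [0, 0, 0],
    [0, 0, 0],
    [0, 0, 0]
  ],
  "spin": [0, 0, 0, 0, 0, 0, 0, 0, 0, 0]
}}

```text
time: 18.98
tool_pos: [0.573, 0.0495, 0.0699]
eef_rot: [0.717, 0.697, 0.001, 0.002]
contact_force: [-0.5, -5.1, 5.4]
width: 0.253
grip_force: 29.3
```

{"name": "send_rows", "arguments": {
  "claw": [0.85, 0.85, 0.85, 0.85, 0.85, 0.85, 0.85, 0.85, 0.85, 0.85],
  "offset": [
    [0.3, 0, 0],
    [0.3, 0, 0],
    [0.3, 0, 0],
    [0.3, 0, 0],
    [0.3, 0, 0],
    [0.3, 0, 0],
    [0.3, 0, 0],
    [0.3, 0, 0],
    [0.3, 0, 0],
    [0, 0, 0]
  ],
  "spin": [0, 0, 0, 0, 0, 0, 0, 0, 0, 0]
}}

```text
time: 19.82
tool_pos: [0.573, 0.0521, 0.0699]
eef_rot: [0.717, 0.697, 0.001, 0.002]
contact_force: [-0.5, -5.9, 5.3]
width: 0.246
grip_force: 29.3
```

{"name": "send_rows", "arguments": {
  "claw": [0.85, 0.85, 0.85, 0.85, 0.85, 0.85, 0.85, 0.85, 0.85, 0.85],
  "offset": [
    [0.3, 0, 0],
    [0.3, 0, 0],
    [0.3, 0, 0],
    [0.3, 0, 0],
    [0.3, 0, 0],
    [0.3, 0, 0],
    [0.3, 0, 0],
    [0.3, 0, 0],
    [0.3, 0, 0],
    [0, 0, 0]
  ],
  "spin": [0, 0, 0, 0, 0, 0, 0, 0, 0, 0]
}}

```text
time: 20.65
tool_pos: [0.5732, 0.0548, 0.0699]
eef_rot: [0.717, 0.697, 0.001, 0.002]
contact_force: [-0.3, -4.9, 5.8]
width: 0.247
grip_force: 29.3
```

{"name": "send_rows", "arguments": {
  "claw": [0.85, 0.85, 0.85, 0.85, 0.85, 0.85, 0.85, 0.85, 0.85, 0.85],
  "offset": [
    [0.3, 0, 0],
    [0.3, 0, 0],
    [0.3, 0, 0],
    [0.3, 0, 0],
    [0.3, 0, 0],
    [0.3, 0, 0],
    [0.3, 0, 0],
    [0.3, 0, 0],
    [0.3, 0, 0],
    [0, 0, 0]
  ],
  "spin": [0, 0, 0, 0, 0, 0, 0, 0, 0, 0]
}}

```text
time: 21.48
tool_pos: [0.5732, 0.0575, 0.0699]
eef_rot: [0.717, 0.697, 0.001, 0.002]
contact_force: [-0.4, -4.9, 4.4]
width: 0.246
grip_force: 29.3
```

{"name": "send_rows", "arguments": {
  "claw": [0.85, 0.85, 0.85, 0.85, 0.85, 0.85, 0.85, 0.85, 0.85, 0.85],
  "offset": [
    [0.3, 0, 0],
    [0.3, 0, 0],
    [0.3, 0, 0],
    [0.3, 0, 0],
    [0.3, 0, 0],
    [0.3, 0, 0],
    [0.3, 0, 0],
    [0.3, 0, 0],
    [0.3, 0, 0],
    [0, 0, 0]
  ],
  "spin": [0, 0, 0, 0, 0, 0, 0, 0, 0, 0]
}}

```text
time: 22.32
tool_pos: [0.5733, 0.0602, 0.0699]
eef_rot: [0.717, 0.697, 0.001, 0.002]
contact_force: [0.4, -5.9, 6.2]
width: 0.243
grip_force: 29.3
```

{"name": "send_rows", "arguments": {
  "claw": [0.85, 0.85, 0.85, 0.85, 0.85, 0.85, 0.85, 0.85, 0.85, 0.85],
  "offset": [
    [0.3, 0, 0],
    [0.3, 0, 0],
    [0.3, 0, 0],
    [0.3, 0, 0],
    [0.3, 0, 0],
    [0.3, 0, 0],
    [0.3, 0, 0],
    [0.3, 0, 0],
    [0.3, 0, 0],
    [0, 0, 0]
  ],
  "spin": [0, 0, 0, 0, 0, 0, 0, 0, 0, 0]
}}

```text
time: 23.15
tool_pos: [0.5734, 0.0629, 0.0699]
eef_rot: [0.717, 0.697, 0.001, 0.002]
contact_force: [-0.1, -5.4, 5.3]
width: 0.245
grip_force: 29.3
```

{"name": "send_rows", "arguments": {
  "claw": [0.85, 0.85, 0.85, 0.85, 0.85, 0.85, 0.85, 0.85, 0.85, 0.85],
  "offset": [
    [0.3, 0, 0],
    [0.3, 0, 0],
    [0.3, 0, 0],
    [0.3, 0, 0],
    [0.3, 0, 0],
    [0.3, 0, 0],
    [0.3, 0, 0],
    [0.3, 0, 0],
    [0.3, 0, 0],
    [0, 0, 0]
  ],
  "spin": [0, 0, 0, 0, 0, 0, 0, 0, 0, 0]
}}

```text
time: 23.98
tool_pos: [0.5734, 0.0656, 0.0699]
eef_rot: [0.717, 0.697, 0.001, 0.002]
contact_force: [-0.2, -5.4, 5.9]
width: 0.242
grip_force: 29.3
```

{"name": "send_rows", "arguments": {
  "claw": [0.85, 0.85, 0.85, 0.85, 0.85, 0.85, 0.85, 0.85, 0.85, 0.85],
  "offset": [
    [0.3, 0, 0],
    [0.3, 0, 0],
    [0.3, 0, 0],
    [0.3, 0, 0],
    [0.3, 0, 0],
    [0.3, 0, 0],
    [0.3, 0, 0],
    [0.3, 0, 0],
    [0.3, 0, 0],
    [0, 0, 0]
  ],
  "spin": [0, 0, 0, 0, 0, 0, 0, 0, 0, 0]
}}

```text
time: 24.82
tool_pos: [0.5735, 0.0683, 0.0699]
eef_rot: [0.717, 0.697, 0.001, 0.002]
contact_force: [-0.7, -5.5, 6.0]
width: 0.243
grip_force: 29.3
```

{"name": "send_rows", "arguments": {
  "claw": [0.85, 0.85, 0.85, 0.85, 0.85, 0.85, 0.85, 0.85, 0.85, 0.85],
  "offset": [
    [0.3, 0, 0],
    [0.3, 0, 0],
    [0.3, 0, 0],
    [0.3, 0, 0],
    [0.3, 0, 0],
    [0.3, 0, 0],
    [0.3, 0, 0],
    [0.3, 0, 0],
    [0.3, 0, 0],
    [0, 0, 0]
  ],
  "spin": [0, 0, 0, 0, 0, 0, 0, 0, 0, 0]
}}

```text
time: 25.65
tool_pos: [0.5736, 0.071, 0.0699]
eef_rot: [0.717, 0.697, 0.001, 0.002]
contact_force: [0.1, -5.8, 5.4]
width: 0.242
grip_force: 29.3
```

{"name": "send_rows", "arguments": {
  "claw": [0.85, 0.85, 0.85, 0.85, 0.85, 0.85, 0.85, 0.85, 0.85, 0.85],
  "offset": [
    [0.3, 0, 0],
    [0.3, 0, 0],
    [0.3, 0, 0],
    [0.3, 0, 0],
    [0.3, 0, 0],
    [0.3, 0, 0],
    [0.3, 0, 0],
    [0.3, 0, 0],
    [0.3, 0, 0],
    [0, 0, 0]
  ],
  "spin": [0, 0, 0, 0, 0, 0, 0, 0, 0, 0]
}}

```text
time: 26.48
tool_pos: [0.5737, 0.0737, 0.0699]
eef_rot: [0.717, 0.697, 0.001, 0.002]
contact_force: [0.5, -4.9, 5.8]
width: 0.248
grip_force: 29.3
```

{"name": "send_rows", "arguments": {
  "claw": [0.85, 0.85, 0.85, 0.85, 0.85, 0.85, 0.85, 0.85, 0.85, 0.85],
  "offset": [
    [0.3, 0, 0],
    [0.3, 0, 0],
    [0.3, 0, 0],
    [0.3, 0, 0],
    [0.3, 0, 0],
    [0.3, 0, 0],
    [0.3, 0, 0],
    [0.3, 0, 0],
    [0.3, 0, 0],
    [0, 0, 0]
  ],
  "spin": [0, 0, 0, 0, 0, 0, 0, 0, 0, 0]
}}

```text
time: 27.32
tool_pos: [0.5737, 0.0765, 0.0699]
eef_rot: [0.717, 0.697, 0.001, 0.002]
contact_force: [-0.8, -5.3, 5.7]
width: 0.245
grip_force: 29.3
```

{"name": "send_rows", "arguments": {
  "claw": [0.85, 0.85, 0.85, 0.85, 0.85, 0.85, 0.85, 0.85, 0.85, 0.85],
  "offset": [
    [0.3, 0, 0],
    [0.3, 0, 0],
    [0.3, 0, 0],
    [0.3, 0, 0],
    [0.3, 0, 0],
    [0.3, 0, 0],
    [0.3, 0, 0],
    [0.3, 0, 0],
    [0.3, 0, 0],
    [0, 0, 0]
  ],
  "spin": [0, 0, 0, 0, 0, 0, 0, 0, 0, 0]
}}

```text
time: 28.15
tool_pos: [0.5738, 0.0792, 0.0699]
eef_rot: [0.717, 0.697, 0.001, 0.002]
contact_force: [-0.1, -5.3, 6.4]
width: 0.245
grip_force: 29.3
```

{"name": "send_rows", "arguments": {
  "claw": [0.85, 0.85, 0.85, 0.85, 0.85, 0.85, 0.85, 0.85, 0.85, 0.85],
  "offset": [
    [0.3, 0, 0],
    [0.3, 0, 0],
    [0.3, 0, 0],
    [0.3, 0, 0],
    [0.3, 0, 0],
    [0.3, 0, 0],
    [0.3, 0, 0],
    [0.3, 0, 0],
    [0.3, 0, 0],
    [0, 0, 0]
  ],
  "spin": [0, 0, 0, 0, 0, 0, 0, 0, 0, 0]
}}

```text
time: 28.98
tool_pos: [0.5739, 0.0819, 0.0699]
eef_rot: [0.717, 0.697, 0.001, 0.002]
contact_force: [0.3, -5.8, 5.1]
width: 0.24
grip_force: 29.3
```

{"name": "send_rows", "arguments": {
  "claw": [0.85, 0.85, 0.85, 0.85, 0.85, 0.85, 0.85, 0.85, 0.85, 0.85],
  "offset": [
    [0.3, 0, 0],
    [0.3, 0, 0],
    [0.3, 0, 0],
    [0.3, 0, 0],
    [0.3, 0, 0],
    [0.3, 0, 0],
    [0.3, 0, 0],
    [0.3, 0, 0],
    [0.3, 0, 0],
    [0, 0, 0]
  ],
  "spin": [0, 0, 0, 0, 0, 0, 0, 0, 0, 0]
}}

```text
time: 29.82
tool_pos: [0.574, 0.0846, 0.0699]
eef_rot: [0.717, 0.697, 0.001, 0.002]
contact_force: [0.1, -6.3, 6.3]
width: 0.243
grip_force: 29.3
```

{"name": "send_rows", "arguments": {
  "claw": [0.85, 0.85, 0.85, 0.85, 0.85, 0.85, 0.85, 0.85, 0.85, 0.85],
  "offset": [
    [0.2, 0, 0],
    [0.2, 0, 0],
    [0.2, 0, 0],
    [0.2, 0, 0],
    [0.2, 0, 0],
    [0.2, 0, 0],
    [0.2, 0, 0],
    [0.2, 0, 0],
    [0.2, 0, 0],
    [0, 0, 0]
  ],
  "spin": [0, 0, 0, 0, 0, 0, 0, 0, 0, 0]
}}

```text
time: 30.65
tool_pos: [0.574, 0.0864, 0.0699]
eef_rot: [0.717, 0.697, 0.001, 0.002]
contact_force: [0.2, -5.6, 6.7]
width: 0.245
grip_force: 29.3
```

{"name": "send_rows", "arguments": {
  "claw": [0.85, 0.85, 0.85, 0.85, 0.85, 0.85, 0.85, 0.85, 0.85, 0.85],
  "offset": [
    [0.3, 0, 0],
    [0.3, 0, 0],
    [0.3, 0, 0],
    [0.3, 0, 0],
    [0.3, 0, 0],
    [0.3, 0, 0],
    [0.3, 0, 0],
    [0.3, 0, 0],
    [0.3, 0, 0],
    [0, 0, 0]
  ],
  "spin": [0, 0, 0, 0, 0, 0, 0, 0, 0, 0]
}}

```text
time: 31.48
tool_pos: [0.5741, 0.0891, 0.0699]
eef_rot: [0.717, 0.697, 0.001, 0.002]
contact_force: [-0.8, -6.8, 5.8]
width: 0.249
grip_force: 29.3
```

{"name": "send_rows", "arguments": {
  "claw": [0.85, 0.85, 0.85, 0.85, 0.85, 0.85, 0.85, 0.85, 0.85, 0.85],
  "offset": [
    [0.2, 0, 0],
    [0.2, 0, 0],
    [0.2, 0, 0],
    [0.2, 0, 0],
    [0.2, 0, 0],
    [0.2, 0, 0],
    [0, 0, 0],
    [0, 0, 0],
    [0, 0, 0],
    [0, 0, 0]
  ],
  "spin": [0, 0, 0, 0, 0, 0, 0, 0, 0, 0]
}}

```text
time: 32.32
tool_pos: [0.5741, 0.0902, 0.0698]
eef_rot: [0.717, 0.697, 0.001, 0.002]
contact_force: [-0.0, -5.8, 6.0]
width: 0.241
grip_force: 29.3
```

{"name": "send_rows", "arguments": {
  "claw": [0.85, 0.85, 0.85, 0.85, 0.85, 0.85, 0.85, 0.85, 0.85, 0.85],
  "offset": [
    [0.3, 0, 0],
    [0.3, 0, 0],
    [0.3, 0, 0],
    [0.3, 0, 0],
    [0.3, 0, 0],
    [0.3, 0, 0],
    [0.3, 0, 0],
    [0.3, 0, 0],
    [0.3, 0, 0],
    [0, 0, 0]
  ],
  "spin": [0, 0, 0, 0, 0, 0, 0, 0, 0, 0]
}}

```text
time: 33.15
tool_pos: [0.5742, 0.093, 0.0699]
eef_rot: [0.717, 0.697, 0.001, 0.002]
contact_force: [0.1, -4.9, 5.8]
width: 0.25
grip_force: 29.3
```

{"name": "send_rows", "arguments": {
  "claw": [0.85, 0.85, 0.85, 0.85, 0.85, 0.85, 0.85, 0.85, 0.85, 0.85],
  "offset": [
    [0.3, 0, 0],
    [0.3, 0, 0],
    [0.3, 0, 0],
    [0.3, 0, 0],
    [0.3, 0, 0],
    [0.3, 0, 0],
    [0.3, 0, 0],
    [0.3, 0, 0],
    [0.3, 0, 0],
    [0, 0, 0]
  ],
  "spin": [0, 0, 0, 0, 0, 0, 0, 0, 0, 0]
}}

```text
time: 33.98
tool_pos: [0.5743, 0.0957, 0.0699]
eef_rot: [0.717, 0.697, 0.001, 0.002]
contact_force: [0.2, -5.9, 5.5]
width: 0.242
grip_force: 29.3
```

{"name": "send_rows", "arguments": {
  "claw": [0.85, 0.85, 0.85, 0.85, 0.85, 0.85, 0.85, 0.85, 0.85, 0.85],
  "offset": [
    [0.3, 0, 0],
    [0.3, 0, 0],
    [0.3, 0, 0],
    [0.3, 0, 0],
    [0.3, 0, 0],
    [0.3, 0, 0],
    [0.3, 0, 0],
    [0.3, 0, 0],
    [0.3, 0, 0],
    [0, 0, 0]
  ],
  "spin": [0, 0, 0, 0, 0, 0, 0, 0, 0, 0]
}}

```text
time: 34.82
tool_pos: [0.5744, 0.0975, 0.0699]
eef_rot: [0.717, 0.697, 0.0, 0.003]
contact_force: [-0.7, -8.6, 6.3]
width: 0.243
grip_force: 29.3
```

{"name": "send_rows", "arguments": {
  "claw": [0.85, 0.85, 0.85, 0.85, 0.85, 0.85, 0.85, 0.85, 0.85, 0.85],
  "offset": [
    [0.2, 0, 0],
    [0.2, 0, 0],
    [0.2, 0, 0],
    [0, 0, 0],
    [0, 0, 0],
    [0, 0, 0],
    [0, 0, 0],
    [0, 0, 0],
    [0, 0, 0],
    [0, 0, 0]
  ],
  "spin": [0, 0, 0, 0, 0, 0, 0, 0, 0, 0]
}}

```text
time: 35.65
tool_pos: [0.5744, 0.0977, 0.0699]
eef_rot: [0.717, 0.697, -0.0, 0.003]
contact_force: [-0.4, -10.1, 6.7]
width: 0.242
grip_force: 29.3
```

{"name": "send_rows", "arguments": {
  "claw": [0.75, 0.7, 0.65, 0.6, 0.5, 0.4, 0.4, 0.4, 0.4, 0.4],
  "offset": [
    [0, 0, 0],
    [0, 0, 0],
    [0, 0, 0],
    [0, 0, 0],
    [0, 0, 0],
    [0, 0, 0],
    [0, 0, -5],
    [0, 0, -20],
    [0, 0, -35],
    [0, 0, -35]
  ],
  "spin": [0, 0, 0, 0, 0, 0, 0, 0, 0, 0]
}}

```text
time: 36.48
tool_pos: [0.5717, 0.1006, 0.163]
eef_rot: [0.717, 0.697, -0.001, -0.001]
contact_force: [1.4, 0.8, 0.4]
width: 0.6
grip_force: 0.0
```

{"name": "send_rows", "arguments": {
  "claw": [0.4, 0.4, 0.4, 0.4, 0.4, 0.4, 0.4, 0.4, 0.4, 0.4],
  "offset": [
    [-25, 0, -20],
    [-40, 0, -10],
    [-40, 0, 0],
    [-40, 0, 0],
    [-40, 0, 0],
    [-20, 0, 0],
    [0, 0, 0],
    [0, 0, 0],
    [0, 0, 0],
    [0, 0, 0]
  ],
  "spin": [0, 0, 0, 0, 0, 0, 0, 0, 0, 0]
}}

```text
time: 37.32
tool_pos: [0.5667, -0.103, 0.1931]
eef_rot: [0.717, 0.697, 0.0, -0.0]
contact_force: [0.9, -0.4, 0.7]
width: 0.599
grip_force: 0.0
```

```bash
python3 - <<'E'
from h import *
s=manip.state(); print(s["time"],s["tool_pos"],s["contact_force"])
p,d,K,E=grab("wrist"); q,d2,K2,E2=grab("side"); r,d3,K3,E3=grab("scene")
for X in(pts(d,K,E),pts(d2,K2,E2),pts(d3,K3,E3)):
    k=X[(X[...,2]>.066)&(X[...,2]<.074)]; k=k[np.hypot(k[:,0]-.573,k[:,1]-.098)<.03]; print("knob",len(k),k.mean(0) if len(k) else 0)
C=np.zeros((420,800,3),np.uint8); C[:,:480]=cv2.resize(p,(480,420)); C[:200,490:790]=cv2.resize(q[110:230,210:330],(300,200)); C[210:410,490:790]=cv2.resize(r[120:250,260:390],(300,200)); save("end",C)
E
```

```text
37.3167 [ 0.56673975 -0.10302322  0.19306582] [ 0.8812052  -0.3822138   0.71999668]
knob 0 0
knob 25 [0.57116485 0.09532266 0.06865766]
knob 34 [0.57518981 0.09433471 0.06942413]
```

View pics/end.png

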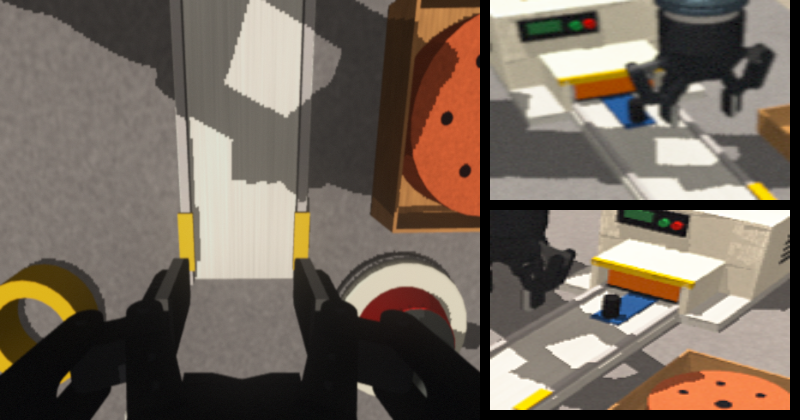

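The flap hangs shut (orange, under the yellow lip), with only the tail and knob outside. The knob is still where I released it, with the carriage against the stop, so I'm handing in.

```bash
python3 -c "
from workcell import manip
print(manip.sign_off())"
```

```text
the job is handed in; nothing more can be done
None
```

The wet cap is flat in the carriage pocket, the carriage nose rests against the sprung stop (estimated at about 5 N), and the flap is shut behind it; I handed the job in at about 37.5 s.

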